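# Weigh in a pail of motors by its wire bail

## Task

Raise the folded-down wire bail of the taller, narrower steel pail until it stands upright, with the pail still standing on the bench. Then lift that pail by its bail and set it down gently, standing, about the middle of the counting scale's steel platform, and let go. Leave the wider, lower pail where it stands.

Things in the scene. Friction and masses are not known exactly. Their poses are not given: they have to be found in the camera images.
- pail: The taller, narrower of two round steel pails, open on top, five small motors fixed inside below the rim; 0.4 to 0.8 kg. 90 mm across the rim, 85 mm high. Origin: centre of its underside; z up. Bail ears at its +y and -y sides, 76 mm up. Its bail is folded away from the robot at the start, its grip 39 mm clear of the rim; the hinge is slightly stiff (0.05 N m), so the bail stays where left.
- pail_bail: That pail's bail: a U of 5 mm wire 107 mm wide. Origin: mid hinge axis, on the pail's axis, 76 mm above its underside; y along the hinge; x to the grip, a black sleeve 12 mm thick, 52 mm long (along y), centred 90 mm along x. The sleeve spins on the wire: a hand holding it need not turn. Starts 0 to 9 deg above level; upright = x up; stops at level and 10 deg past upright.
- platform (a point): Centre of the top face of the counting scale's square steel platform, 190 by 190 mm, 58 mm above the bench; z up, x and y along its sides. The white scale does not move; a flat keypad panel 40 mm high adjoins the platform on the side towards the robot (its -x).
- widepail: The wider, lower steel pail, to be left alone: 124 mm across the rim, 52 mm high, with its own bail folded away from the robot, its grip 107 mm from the pail's axis, 44 mm above the bench. Origin: centre of its underside; z up, x towards its bail's grip.
Things that resemble listed ones, but are neither listed nor needed, are in the scene too. Leave any yellow look-alike of the pail alone.

How it is judged:
On the way, in this order (a step that is already met when the one before it is completed fails the run):
1. the bail is raised to within 20 degrees of upright while the pail still stands on the bench (angle between pail_bail's own x axis and vertical below 0.35 rad and height (world z) of pail below 0.01 m and angle between pail's own z axis and vertical below 0.17 rad), for 0.1 s.
2. the pail is lifted at least 30 mm clear of the bench, held by its bail (height (world z) of pail above 0.03 m and contact force between the fingers and pail_bail above 1 N), for 0.2 s.
At the end, for the whole second after the job is handed in: The taller pail stands upright and at rest on the scale's platform, its centre within 45 mm of the platform's centre along each side; the wider pail stands within 30 mm of where it was. The bail may be left upright or folded (x of pail in the frame of platform between -0.045 and 0.045 m and y of pail in the frame of platform between -0.045 and 0.045 m and z of pail in the frame of platform between -0.005 and 0.008 m and angle between pail's own z axis and vertical below 0.1 rad and linear speed of pail below 0.02 m/s and distance of widepail from where it was at the start of the episode below 0.03 m and angle between widepail's own z axis and vertical below 0.15 rad); the robot touches nothing.
It fails at once if the wider pail is moved more than 30 mm (distance of widepail from where it was at the start of the episode above 0.03 m).
It fails at once if the pail is dropped: it falls free for more than about 10 mm (linear speed of pail above 0.45 m/s and contact force between pail and anything else below 0.01 N).
It also fails if it takes over 58 s, if anything falls off the work surface, if the arm or the gripper's body presses on something with over 40 N, if the wrist force passes 120 N, or if a joint passes its speed limit or range.

## Robot

A 7-joint arm with a two-finger parallel gripper is mounted at the origin on the work surface. World frame = base frame: x ahead of the robot, y to its left, z up, the work surface at z = 0. Lengths are in m, angles in rad, forces in N, time in s.
With the tool pointing down it reaches from about 0.425 to 0.925 m from the base axis. Payload 6.8 kg.
Tool frame: the origin (TCP) lies on the front face of the gripper's body, between the roots of the fingers; the fingertips stand 73 mm ahead of it and the grasp point (between the pads) lies 54 mm ahead of it (env.nose_length is the distance from the TCP to the fingertips, in m); z points along the fingers, y is the direction in which the jaws open and shut (so a half turn about z gives the same grasp; the last joint's range is limited). The gripper opens to 85 mm and grips with 20 to 120 N. Pads are 22 mm wide; open, the fingers measure 114 mm over their backs; the gripper's body (76 mm by 85 mm) begins 54 mm behind the grasp point. The pads swing forward as they close: fully open they stand 13 mm farther back than shut.
Start: joints at [1.086, 0.477, 0.022, 1.555, -0.011, 1.109, -0.083], TCP at [0.248, -0.628, 0.304] pointing down, gripper open.
Joint ranges: [-2.96, 2.96], [-0.34, 2.1], [-1.41, 1.46], [0.24, 2.44], [-1.37, 4.51], [0.17, 1.92], [-2.96, 2.96]. Speed limits (rad/s): [2.39, 2.39, 3.14, 3.14, 3.14, 3.14, 3.14].

## Interface

Orientations are given as a unit quaternion [w, x, y, z].
In Python, from cell import env, kin, camera, calibration, job gives the robot as it stands. The module is installed in compiled form; this text tells all that it offers. Calls block until the motion is done:
- env.reach(position, orientation): joint-space move of the TCP to a pose.
- env.movel(position, velocity=0.15, rot=None, stop_force=None): straight line of the TCP; rot=None keeps the orientation; velocity is the mean speed in m/s. With stop_force (N) it stops when the force on the tool has changed by that much, and returns True; else False.
- env.goto_joints(angles): joint-space move.
- env.grip(opening, f_grip=None): finger opening in m; f_grip is the grip in N (None keeps the last); returns when the fingers have stopped.
- env.dwell(seconds).
- kin.inverse_kinematics(position, orientation): joint angles nearest the present ones, or None.
- env.get_state(): the state.
- camera(name): name is "side" or "top" or "wrist"; returns (picture, depth): 384x512x3 uint8, blue, green, red; 384x512 float32, m along the optical axis (not along the pixel's ray), 0 where there is no reading.
- calibration(name): a dict with "fx", "fy", "cx", "cy" (pixels), "rvec" (rotation vector, rad) and "tvec" (3), from world to camera coordinates, as OpenCV has them. Camera axes: x right, y down, z forward; pixel columns grow to the right and rows downward; lengths in m; the calibration is good to about 2 mm. A picture is of the moment at which its call begins: read the wrist's pose just before it. calibration takes no time and is no camera call; for the wrist camera it gives the pose at the moment of the call.
A pose or a line that the arm cannot do raises env.PlanningError and nothing moves.
- job.job_done(): hands the job in, once; it reports no verdict.
The state is a dict: "time": time; "qpos": joint angles; "joint_velocities": joint speeds; "joint_torque": joint torques, N m; "tcp_pos": TCP position; "orientation": TCP orientation; "force": force on the tool from outside, world axes, zero at the start; "torque": the same for the moment, N m; "opening": finger opening in m.
Only numpy, scipy, OpenCV 4.12 (cv2) and the standard library are available. Lean on these libraries where they do the work, as an engineer would, in place of code of your own. Each camera call takes 0.05 s, during which the arm holds its last target.

## Working session

There is one attempt and no reset: what is moved stays moved. The work goes in short steps, each a Python script; the robot and the scene stay as the last script left them, time stands still between calls to the robot, and variables do not carry over. Pictures are saved under pics/ and viewed, and the job is handed in when it is done.

```bash
mkdir -p pics
cat > h.py <<'E'
from cell import env, kin, camera, calibration, job
import numpy as np, cv2
from scipy.spatial.transform import Rotation as R
def world(cal,u,v,d):
    p=np.array([(u-cal['cx'])/cal['fx']*d,(v-cal['cy'])/cal['fy']*d,d])
    M=cv2.Rodrigues(np.array(cal['rvec'],float))[0]
    return M.T@(p-np.array(cal['tvec']).ravel())
def cloud(cal,D):
    v,u=np.mgrid[:D.shape[0],:D.shape[1]]
    P=np.stack([(u-cal['cx'])/cal['fx']*D,(v-cal['cy'])/cal['fy']*D,D],-1)
    M=cv2.Rodrigues(np.array(cal['rvec'],float))[0]
    W=(P-np.array(cal['tvec']).ravel())@M
    W[D==0]=np.nan
    return W
E
python3 - <<'E'
from h import *
for n in("top","side"):
    c=calibration(n);im,d=camera(n)
    cv2.imwrite(f"pics/{n}0.png",cv2.resize(im,(800,600)));np.savez(f"{n}0.npz",im=im,d=d,**{k:np.array(v) for k,v in c.items()})
    print(n,c)
print(env.get_state())
E
```

```text
top {'fx': 377.12723329490717, 'fy': 377.12723329490717, 'cx': 258.08562532756287, 'cy': 187.60290943623795, 'rvec': array([ 2.16146118, -2.12516489,  0.11619335]), 'tvec': array([-0.04597269,  0.39728033,  1.02454297])}
side {'fx': 456.9796526169832, 'fy': 456.9796526169832, 'cx': 254.76060100698052, 'cy': 196.81412436399754, 'rvec': array([ 0.42320661, -2.59176789,  1.40313445]), 'tvec': array([0.35740852, 0.17761904, 1.12125814])}
{'time': 0.1, 'qpos': array([ 1.085905  ,  0.4777467 ,  0.02235697,  1.55633355, -0.01150716,
        1.10933534, -0.0830935 ]), 'joint_velocities': array([-0.0004596 , -0.00169207,  0.00038843, -0.00182119,  0.0001621 ,
        0.00026092,  0.00028935]), 'joint_torque': array([ 4.39952171e-03, -5.97762179e+01,  1.61375228e+00, -2.81953168e+01,
        1.28240604e-02,  5.06943179e-03, -3.52064212e-06]), 'tcp_pos': array([ 0.24819739, -0.627266  ,  0.30301155]), 'orientation': array([-8.18390357e-04,  9.82304600e-01,  1.87288426e-01, -2.19403856e-04]), 'force': array([-0.03490471, -0.0414916 , -0.105959  ]), 'torque': array([-0.05398377,  0.0070888 , -0.02352118]), 'opening': 0.08546996916316708}
```

View pics/top0.png

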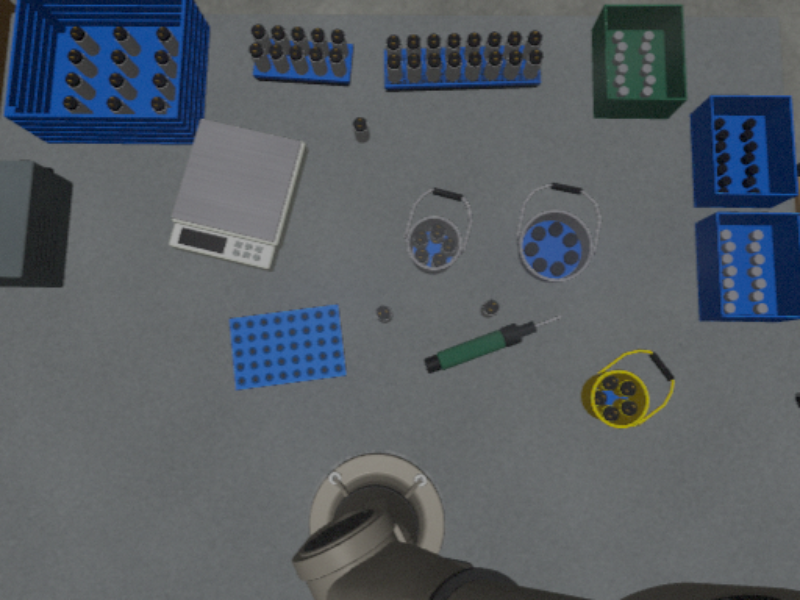

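View pics/side0.png

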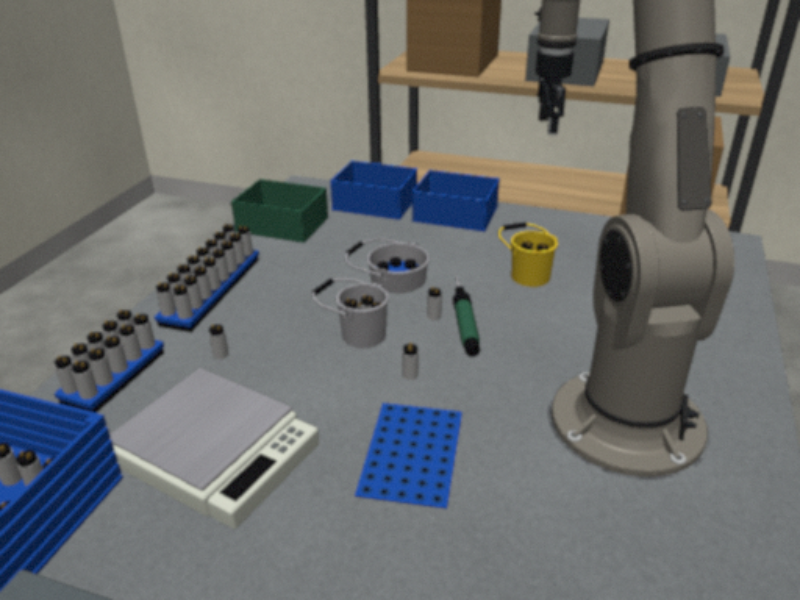

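Candidates, in the 800×600 top view: the narrow steel pail at (435,243), which is the one I want and shows five motors; the wide steel pail at (555,246), with seven motors and lower; and the yellow look-alike at (620,398). The scale platform is at (240,180). Next is a close crop with depth.

Run:
```python
from h import *
z=np.load("top0.npz");im=z['im'];W=cloud(z,z['d'])
c=im[105:190,250:400];cv2.imwrite("pics/crop0.png",cv2.resize(c,None,fx=5.3,fy=5.3,interpolation=cv2.INTER_CUBIC))
c=im[70:180,100:205];cv2.imwrite("pics/crop1.png",cv2.resize(c,None,fx=5,fy=5,interpolation=cv2.INTER_CUBIC))
# platform points
Z=W[...,2]
v,u=np.mgrid[:384,:512]
reg=(u>100)&(u<205)&(v>70)&(v<180)
m=(reg&(Z>0.052)&(Z<0.066)).astype(np.uint8)
P=W[m>0][:,:2].astype(np.float32)
n,lab,st,ce=cv2.connectedComponentsWithStats(m);k=1+st[1:,4].argmax()
P=W[lab==k][:,:2].astype(np.float32);r=cv2.minAreaRect(P*1000);print("plat",r,np.median(Z[lab==k]))
# pail rim
reg=(u>250)&(u<310)&(v>110)&(v<185)
m=reg&(Z>0.068)&(Z<0.1)
P=W[m];print(len(P));
for p in P[::1]: print(np.round(p*1000).astype(int),end=' ')
```

```text
plat ((596.6471557617188, 261.677734375), (191.34185791015625, 190.96104431152344), 77.47755432128906) 0.05787389325979514
535
[576 -91  79] [576 -94  80] [573 -83  80] [574 -86  78] [573 -88  80] [573 -91  81] [572 -99  82] [ 573 -102   81] [ 573 -104   79] [571 -78  77] [571 -80  77] [571 -83  78] [571 -86  78] [570 -88  80] [569 -91  82] [568 -93  86] [569 -96  84] [570 -99  81] [ 569 -102   84] [ 570 -104   80] [ 569 -107   84] [ 569 -110   84] [ 570 -112   82] [ 570 -115   82] [568 -75  78] [568 -78  76] [568 -80  77] [567 -88  82] [568 -91  79] [567 -94  80] [567 -96  82] [567 -99  82] [ 568 -102   80] [ 567 -104   83] [ 567 -107   83] [ 568 -110   80] [ 567 -113   81] [ 568 -115   80] [ 567 -120   84] [ 568 -123   81] [ 568 -126   79] [564 -69  80] [565 -72  78] [564 -75  81] [565 -78  78] [565 -91  79] [566 -94  74] [565 -97  77] [565 -99  79] [ 566 -102   77] [ 564 -104   82] [ 565 -107   81] [ 565 -110   81] [ 564 -112   82] [ 564 -115   81] [ 564 -118   84] [ 564 -121   82] [ 564 -123   84] [ 564 -126   84] [ 564 -128   84] [ 565 -131   81] [ 565 -134   80] [ 565 -137   80
[... 6638 characters left out ...]
[ 443 -118   88] [ 444 -121   83] [441 -66  83] [440 -69  85] [440 -71  84] [440 -74  85] [ 440 -111   88] [ 441 -113   84] [ 441 -116   85] [ 441 -119   85] [438 -69  85] [438 -71  84] [438 -74  83] [438 -77  85] [437 -79  87] [438 -82  85] [ 438 -100   83] [ 438 -103   86] [ 438 -105   87] [ 438 -108   83] [ 438 -111   87] [ 438 -113   87] [435 -74  83] [435 -77  85] [435 -79  85] [435 -82  85] [435 -84  88] [435 -87  85] [435 -90  86] [435 -92  86] [435 -95  84] [435 -98  86] [ 435 -100   88] [ 436 -103   84] [ 436 -106   83] [ 435 -108   85] [ 436 -111   83] [432 -82  85] [433 -85  84] [433 -87  84] [432 -90  88] [432 -92  87] [433 -95  84] [433 -98  85] [ 433 -100   83] [ 433 -103   85]
```

View pics/crop0.png

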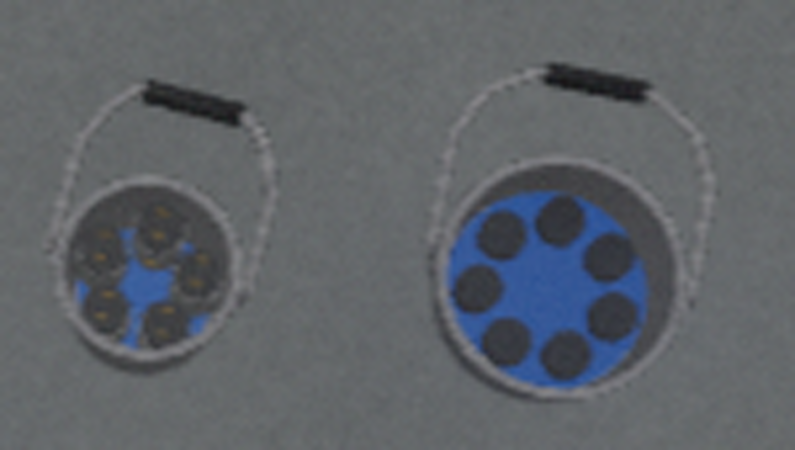

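View pics/crop1.png

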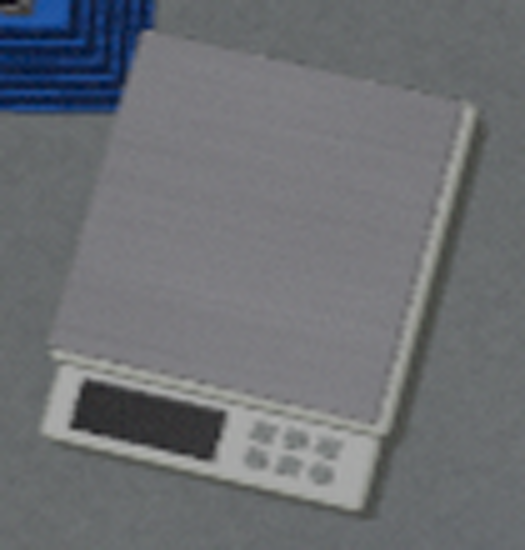

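The crop confirms it: the narrow steel pail has five motors, its rim is centred at about (150,268) in the crop, and its sleeve runs from (145,92) to (243,113). The wide pail is on the right. I'll fit the geometry next.

```bash
cat >> h.py <<'E'
def fit(W,im,c0=(0.480,-0.0915),s0=(0.567,-0.115)):
    Z=W[...,2]; X=W[...,:2]
    from scipy.optimize import least_squares
    m=(abs(np.hypot(X[...,0]-c0[0],X[...,1]-c0[1])-0.044)<0.006)&(Z>0.081)&(Z<0.09)
    P=X[m]
    f=lambda p:np.hypot(P[:,0]-p[0],P[:,1]-p[1])-p[2]
    r=least_squares(f,[*c0,0.044],loss='soft_l1',f_scale=0.002)
    m2=(np.hypot(X[...,0]-s0[0],X[...,1]-s0[1])<0.04)&(Z>0.06)&(Z<0.115)&(im.max(-1)<70)
    Q=W[m2]
    (cx,cy),_,_=rr=cv2.minAreaRect((Q[:,:2]*1000).astype(np.float32))
    return r.x,len(P),Q.mean(0),rr,np.percentile(Q[:,2],[10,50,75,90])
def down(th):
    y=np.array([np.cos(th),np.sin(th),0]);z=np.array([0,0,-1.]);x=np.cross(y,z)
    q=R.from_matrix(np.stack([x,y,z],1)).as_quat();return np.array([q[3],*q[:3]])
E
python3 - <<'E'
from h import *
z=np.load("top0.npz");W=cloud(z,z['d'])
print(fit(W,z['im']))
r=fit(W,z['im']);d=r[2][:2]-r[0][:2];print(np.hypot(*d),np.degrees(np.arctan2(d[1],d[0])))
for t in(np.arctan2(d[1],d[0]),np.arctan2(d[1],d[0])+np.pi):
    for p in([*r[2][:2],0.134+.1],[0.6,0.26,0.35]): print(kin.inverse_kinematics(np.array(p),down(t)))
E
```

```text
(array([ 0.47820193, -0.09113599,  0.04453503]), 235, array([ 0.56451066, -0.11251322,  0.08092537]), ((565.0964965820312, -112.24934387207031), (48.9756965637207, 10.747076988220215), 75.97882843017578), array([0.07756973, 0.08118046, 0.08229765, 0.08381542]))
0.08891671982204168 -13.911248574509548
[ 0.44227503  0.43015674 -0.45212929  1.84079427  0.23062211  0.92234592
 -0.35710181]
[ 0.15033526  0.58922523 -0.99201403  1.50749147  0.50129712  1.31731413
 -1.13370055]
[-0.74326767  0.77894354  1.27306892  1.91567801 -0.84159805  1.121257
 -2.51127345]
[ 0.23863271  0.67920541 -1.18560867  1.50189596  0.63356784  1.38787896
  1.91416871]
```

Run:
```python
from h import *
th=np.radians(-14)
env.reach(np.array([0.545,-0.108,0.30]),down(th));env.grip(0.034,20)
s=env.get_state();print(s['time'],s['tcp_pos'],s['opening'],s['qpos'])
c=calibration("wrist");im,d=camera("wrist")
cv2.imwrite("pics/w1.png",cv2.resize(im,(800,600)));W=cloud(c,d);np.savez("w1.npz",im=im,W=W)
print(fit(W,im))
```

```text
2.7917 [ 0.54501422 -0.10795802  0.3000144 ] 0.03394453770841892 [ 0.46269708  0.32356547 -0.46579744  1.82316396  0.16695653  1.03344914
 -0.31241862]
(array([ 0.47842312, -0.08962946,  0.04425403]), 1721, array([ 0.56478312, -0.11136663,  0.08117373]), ((564.9868774414062, -112.27606201171875), (51.977970123291016, 11.45571517944336), 76.61141967773438), array([0.07920619, 0.08148925, 0.08225323, 0.08278496]))
```

View pics/w1.png

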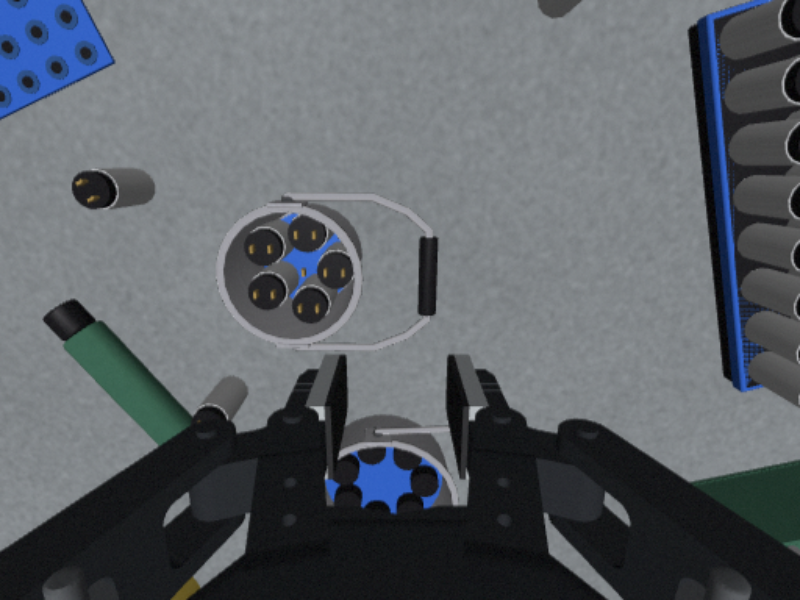

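The wrist view shows the target pail's sleeve at (428,275), midway between the bail's bends, with the rim centred at (290,273). This agrees with the top camera to about 1.5 mm. Now I'll grasp the sleeve.

Run:
```python
from h import *
th=np.radians(-13.9)
env.movel(np.array([0.565,-0.1122,0.19]),rot=down(th),velocity=0.15)
print(env.movel(np.array([0.565,-0.1122,0.132]),velocity=0.06,stop_force=6))
env.grip(0.0,20)
s=env.get_state();print(s['time'],s['tcp_pos'],s['opening'],s['force'])
im,d=camera("wrist");cv2.imwrite("pics/w2.png",cv2.resize(im,(640,480)))
im,d=camera("side");cv2.imwrite("pics/s2.png",cv2.resize(im[130:280,130:330],(800,600)))
```

```text
False
5.175 [ 0.5651507  -0.11218814  0.13225438] 0.011147925490653507 [-0.33657156  0.23064944  1.20211167]
```

View pics/w2.png

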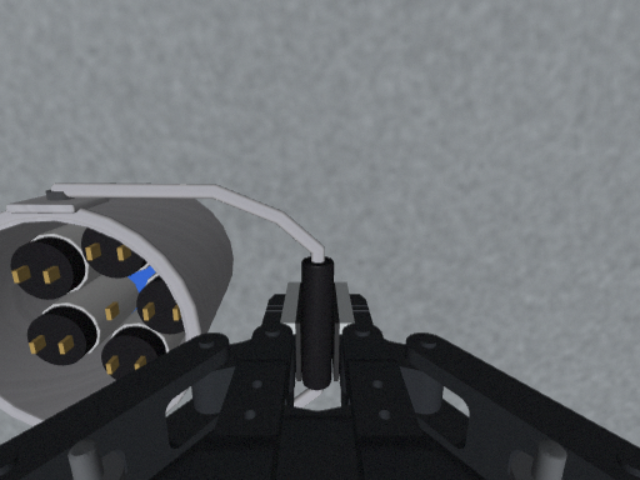

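View pics/s2.png

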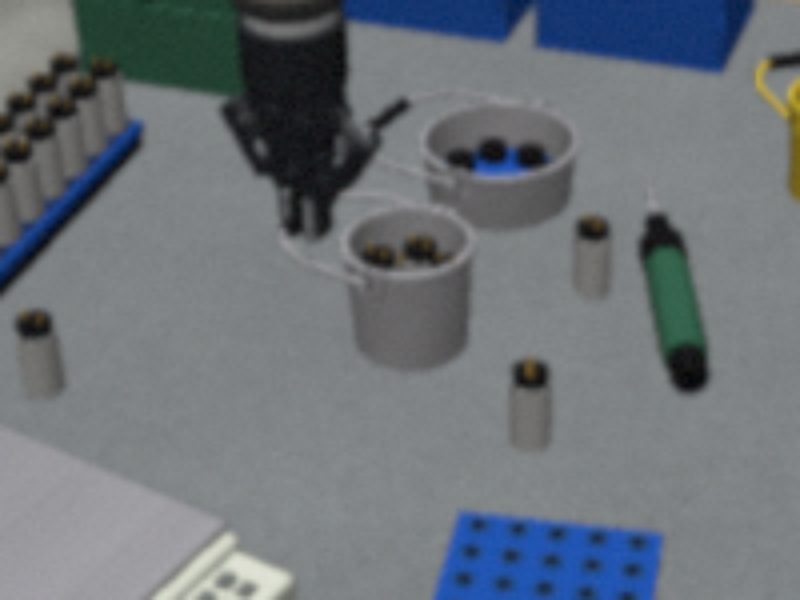

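The sleeve is gripped between the pads at (317,320) in the wrist view, with 11 mm opening, and the pail is undisturbed. Next I'll swing the bail up along the hinge arc.

Run:
```python
from h import *
th=np.radians(-13.9)
p0=env.get_state()['tcp_pos'];d=np.array([np.cos(th),np.sin(th),0]);a0=np.radians(1)
C=p0-0.09*(np.cos(a0)*d+np.array([0,0,np.sin(a0)]))
for a in np.radians([10,20,30,40,50,60,70,79,87]):
    env.movel(C+0.09*(np.cos(a)*d+np.array([0,0,np.sin(a)])),velocity=0.06)
    s=env.get_state();print(round(s['time'],2),np.degrees(a).round(),s['force'].round(2),round(s['opening'],4))
env.dwell(0.2)
im,_=camera("wrist");cv2.imwrite("pics/w3.png",cv2.resize(im,(640,480)))
im,_=camera("side");cv2.imwrite("pics/s3.png",cv2.resize(im[130:280,130:330],(800,600)))
```

```text
5.67 10.0 [0.84 1.03 0.06] 0.0112
6.08 20.0 [0.99 0.5  1.7 ] 0.011
6.48 30.0 [1.49 0.49 1.08] 0.0108
6.89 40.0 [ 2.75 -0.29  3.3 ] 0.0112
7.3 50.0 [ 3.69 -0.96  3.48] 0.0113
7.71 60.0 [3.12 1.24 5.01] 0.0107
8.12 70.0 [ 3.31 -0.39  8.13] 0.0112
8.5 79.0 [ 2.24  0.14 10.42] 0.0109
8.86 87.0 [ 0.36  0.62 12.41] 0.0114
```

View pics/w3.png

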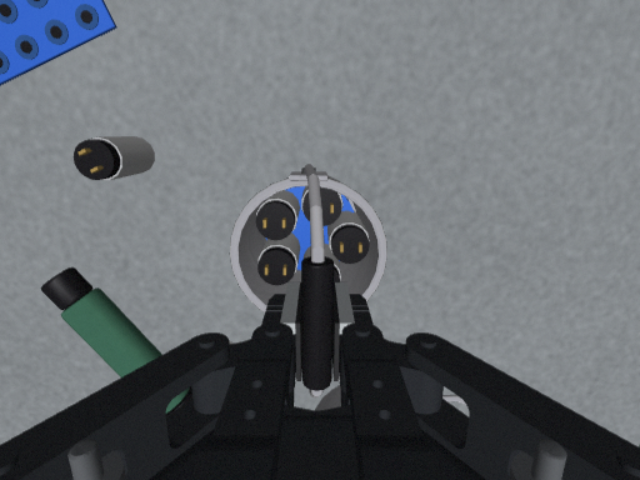

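View pics/s3.png

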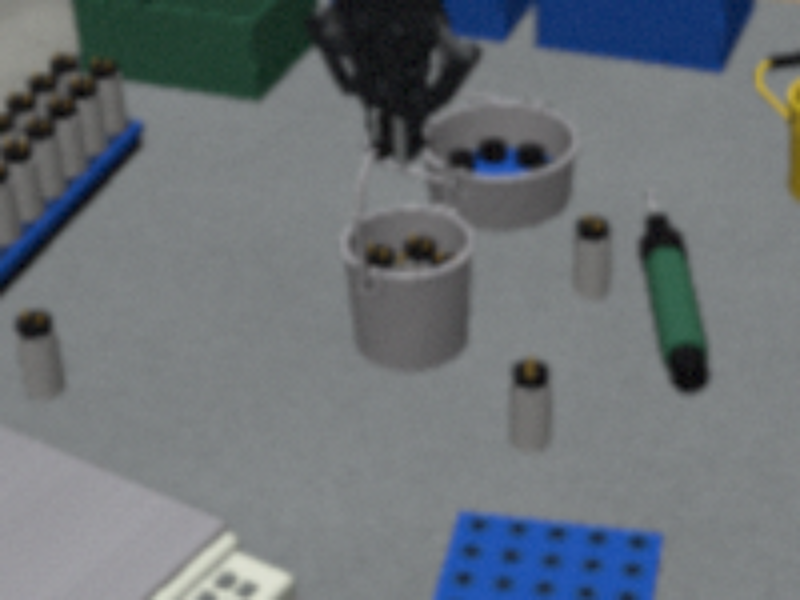

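The bail stands upright, with its wire from (310,170) up to the sleeve at (317,320) in the wrist view. The pail is still on the bench, and the arm presses down lightly at 12 N. Next I'll lift it.

Run:
```python
from h import *
env.grip(0.0,60)
p=env.get_state()['tcp_pos'];print(p)
env.movel(p+[0,0,0.012],velocity=0.03);print(env.get_state()['force'])
env.movel(p+[0,0,0.115],velocity=0.08);env.dwell(0.3)
s=env.get_state();print(s['time'],s['tcp_pos'],s['force'],s['opening'])
im,d=camera("side");cv2.imwrite("pics/s4.png",cv2.resize(im[90:280,110:340],(800,600)))
c=calibration("wrist");im,d=camera("wrist");cv2.imwrite("pics/w4.png",cv2.resize(im,(640,480)));np.savez("w4.npz",im=im,W=cloud(c,d))
for y in(0.2617,): 
  for t in np.radians([-13.9,-40,0,-25]): print(kin.inverse_kinematics(np.array([.5966,y,p[2]+.115]),down(t)))
```

```text
[ 0.48325316 -0.09134104  0.22156744]
[ 0.67026167  0.28635245 -5.8128656 ]
11.7083 [ 0.48318823 -0.09131424  0.33636661] [ 0.41850791 -0.34762137 -5.81025075] 0.009936415273914825
[-0.04130883  0.49320168 -0.66715068  1.54303583  0.31771493  1.21605999
 -1.00416718]
[-0.08224303  0.47890705 -0.60433748  1.54599616  0.284126    1.20567157
 -1.43407848]
[-0.02365256  0.50002089 -0.69477013  1.54177352  0.33283932  1.22101961
 -0.77303334]
[-0.05972608  0.48652044 -0.63869171  1.5443621   0.30236117  1.21120489
 -1.18621437]
```

View pics/s4.png

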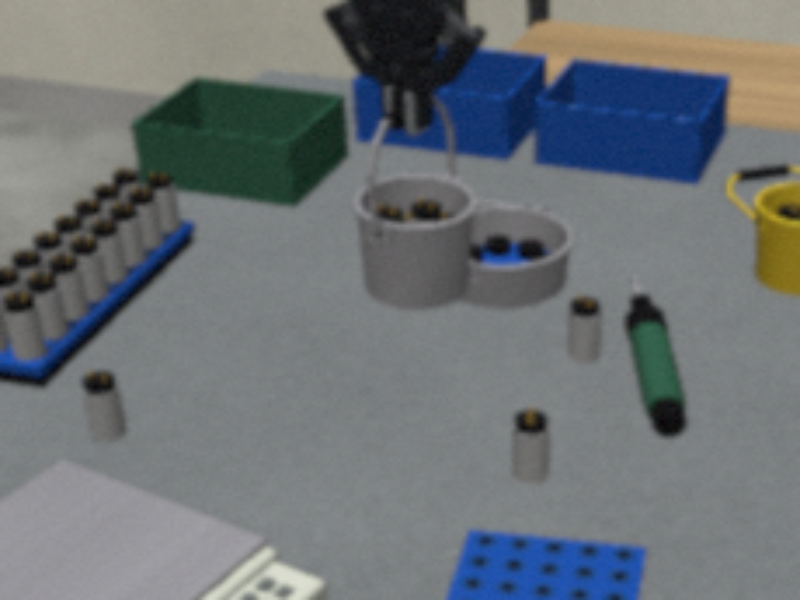

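View pics/w4.png

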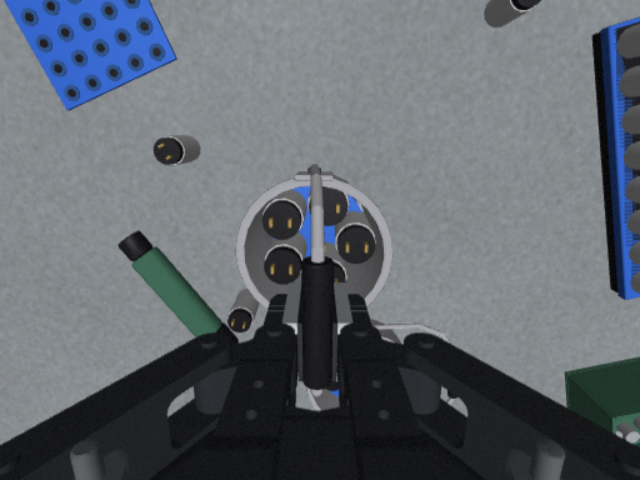

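The pail hangs upright on its bail, with its load at 5.8 N and about 105 mm under it. I'll carry it over and lower it until the force changes.

Run:
```python
from h import *
env.movel(np.array([0.5966,0.2617,0.345]),velocity=0.1);env.dwell(1.0)
print(env.get_state()['time'],env.get_state()['force'])
env.movel(np.array([0.5966,0.2617,0.295]),velocity=0.05);env.dwell(0.6)
print(env.get_state()['force'])
print(env.movel(np.array([0.5966,0.2617,0.275]),velocity=0.015,stop_force=3))
env.dwell(0.3)
s=env.get_state();print(s['time'],s['tcp_pos'],s['force'])
im,d=camera("side");cv2.imwrite("pics/s5.png",cv2.resize(im[170:350,50:290],(800,600)))
c=calibration("wrist");im,d=camera("wrist");cv2.imwrite("pics/w5.png",cv2.resize(im,(640,480)))
```

```text
16.6667 [ 0.31495681 -0.41664608 -4.70501379]
[-0.55901463 -0.6440553  -5.89250274]
True
19.6667 [0.59688842 0.26160985 0.27995693] [0.06142437 0.09136773 7.33471022]
```

View pics/s5.png

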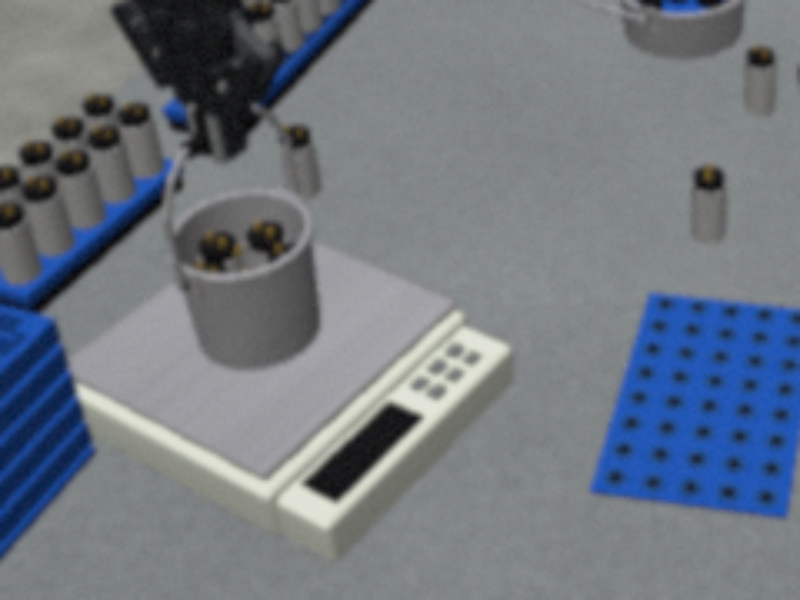

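View pics/w5.png

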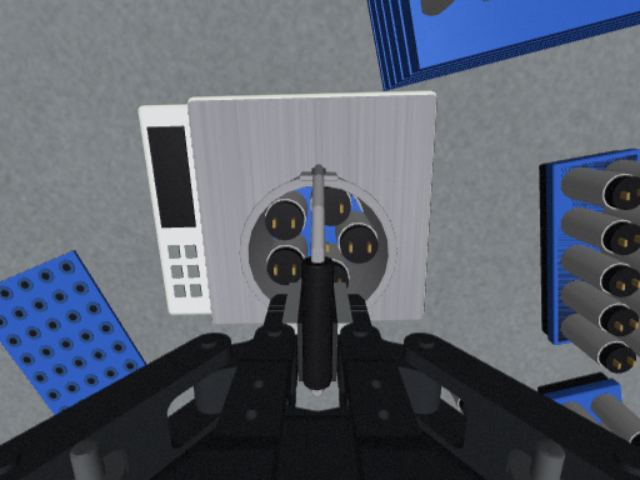

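The pail's full base is on the platform near the middle, with the load off the arm and contact at the expected height. I'll release, retreat and check.

Run:
```python
from h import *
env.grip(0.034,20)
p=env.get_state()['tcp_pos']
print(env.movel(p+[0,0,0.05],velocity=0.04,stop_force=5))
env.movel(p+[0,0,0.11],velocity=0.1)
env.movel(np.array([0.5,0.02,0.42]),velocity=0.2);env.dwell(0.5)
s=env.get_state();print(s['time'],s['force'])
im,d=camera("side");cv2.imwrite("pics/s6.png",cv2.resize(im,(800,600)))
c=calibration("top");im,d=camera("top");cv2.imwrite("pics/t6.png",cv2.resize(im,(800,600)));W=cloud(c,d)
X=W[...,:2]-[.5966,.2617];m=(np.hypot(X[...,0],X[...,1])<.07)&(W[...,2]>.136)&(W[...,2]<.15)
print(cv2.minEnclosingCircle((X[m]*1000).astype(np.float32)),m.sum(),np.median(W[m][:,2]), X[m].mean(0))
```

```text
False
24.225 [-0.31725948 -0.18092281 -0.07951591]
((1.2892799377441406, -3.4464969635009766), 51.95737838745117) 268 0.14303124455819943 [ 0.00206317 -0.00057944]
```

View pics/s6.png

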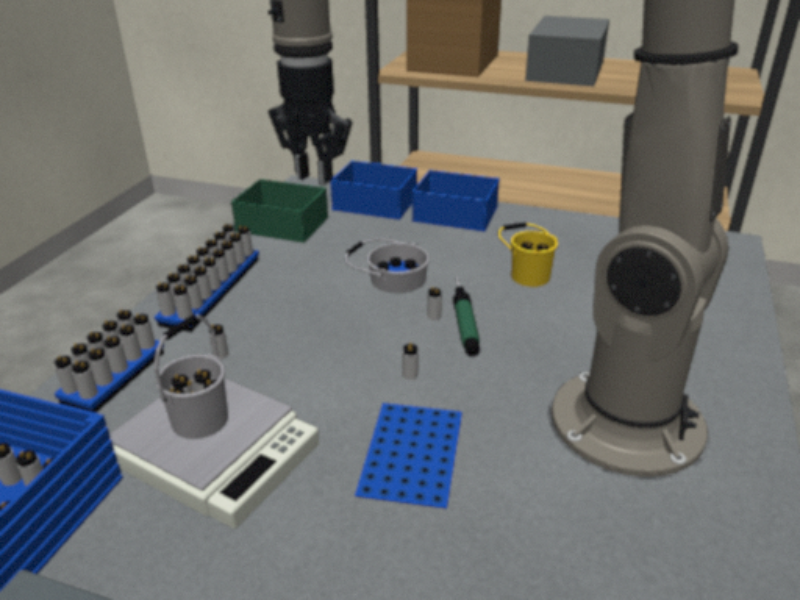

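View pics/t6.png

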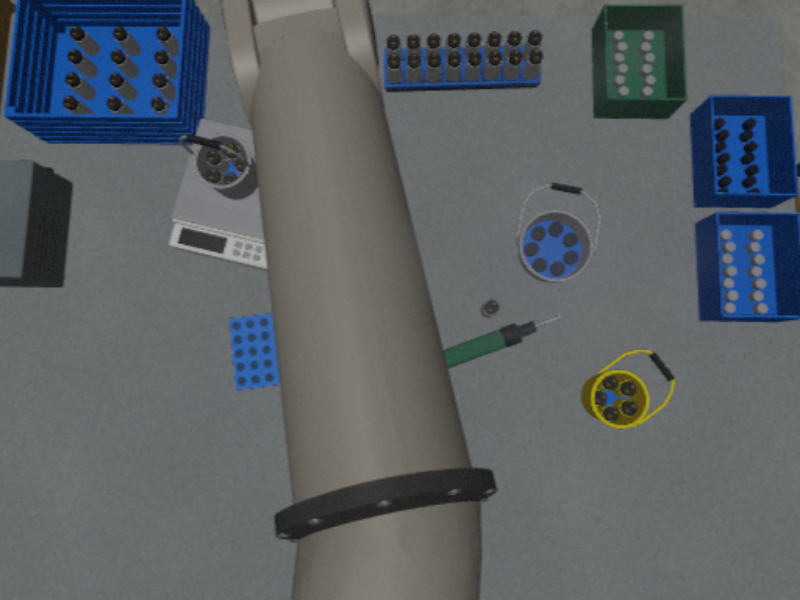

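The pail stands on the platform at (195,395) in the side view, bail upright. Its rim is centred within a few mm and sits at z 0.143, as expected. The wide pail is still at (555,246) in the top view, and the gripper is clear.

```bash
python3 -c "
from h import *
job.job_done();print(env.get_state()['time'])"
```

```text
the job is handed in; nothing more can be done
the job is handed in; nothing more can be done
```

The tall pail is standing on the scale's platform with its bail upright, and I have handed the job in; no verdict is reported. I gripped the sleeve, swung the bail up along its hinge arc with the pail still on the bench, and lifted the pail about 105 mm by the bail. I then set it down under force control and let go, with the retreat finished at about 24 s of the 58 s allowed.

**Last checks:**
- **Pail position:** the rim centre is within about 4 mm of the platform's centre, against the 45 mm allowed. The rim height of 0.143 m matches a pail standing flat on the platform.
- **Wide pail:** by eye it is at the same pixel position as in the first picture.
- **Robot:** the gripper is clear and the tool force is near zero.

None of the checks failed. The final circle fit came out at 52 mm radius instead of 45 mm because it also picked up bail-ear and wire points, so that offset is only good to a few mm. The arm pressed down with about 12 N when the bail reached upright, and 7 N at set-down.

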